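Serve two agar plates from the bottom of the stack

ROBOT

A 6-joint arm with a two-finger parallel gripper is mounted at the origin on the work surface. World frame = base frame: x ahead of the robot, y to its left, z up, the work surface at z = 0. Lengths are in mm, angles in rad, forces in N, time in s.
With the tool pointing down it reaches from about 350 to 850 mm from the base axis. Payload 8.1 kg.
Tool frame: the origin (TCP) lies on the front face of the gripper's body, between the roots of the fingers; the fingertips stand 73 mm ahead of it and the grasp point (between the pads) lies 54 mm ahead of it (bot.tips_ahead is the x of the fingertips in the tool frame, in mm); x points along the fingers, y is the direction in which the jaws open and shut, and the axes are right-handed (so a half turn about x gives the same grasp; the last joint's range is limited). The gripper opens to 85 mm and grips with 20 to 120 N. Pads are 22 mm wide; open, the fingers measure 114 mm over their backs; the gripper's body (76 mm by 85 mm) begins 54 mm behind the grasp point. The pads swing forward as they close: fully open they stand 13 mm farther back than shut.
Start: joints at [1.167, 0.13, 1.488, -0, 1.523, -0.085], TCP at [188.035, 569.78, 303.892] pointing down, gripper open.
Joint ranges: [-2.96, 2.96], [-0.89, 2.26], [0.02, 2.5], [-1.34, 4.48], [0, 2.73], [-2.66, 2.66]. Speed limits (rad/s): [2.39, 2.39, 2.79, 3.14, 3.14, 3.14].

INTERFACE

Orientations are given as a unit quaternion [x, y, z, w].
In Python, from bench import bot, vision, ticket gives the robot as it stands.
- The arm moves only by the tool carry_out, never from a script. Its argument "steps" is one flat list of numbers, 7 for each row, row after row: the opening, from -1 (shut) to 1 (fully open), then the shift along the world's x, y, z in m, then the turn, a rotation vector about the world's x, y, z in rad. In form: [fingers, dx, dy, dz, rx, ry, rz, fingers, dx, dy, dz, rx, ry, rz, ...]. A call has 1 to 20 rows; each row is the pose to reach, as a shift and turn from the pose commanded when the call began; what a row does not reach only later rows make up. A row lasts 1/8 s, in which the tool goes at most 62.5 mm and 10.7 degrees, less where a joint would pass 70% of its speed; a pose out of reach is approached as far as the arm can. A call with a gripper value outside its range is refused whole. The fingers move at their own pace and stop on an object; "squeeze" is the grip in N (left out, the last holds). Time passes only in rows, so rows that repeat a pose let the fingers close. It gives the time, the measured TCP pose, the force and the opening at its end, in the units of the state.
- bot.observe(): the state, without advancing time (a new reading comes with each control period).
- vision.capture(name): name is "scene" or "top" or "wrist"; returns (picture, depth): 384x512x3 uint8, red, green, blue; 384x512 float32, mm along the optical axis (not along the pixel's ray), 0 where there is no reading.
- vision.camera_model(name): a dict with "camera_matrix" (3x3 intrinsics, pixels), "pose" (4x4, takes a point from camera to world coordinates); the wrist camera has in their place "mount" (4x4, takes a point from camera to tool coordinates, whose origin is the TCP and whose axes are the tool frame's). Camera axes: x right, y down, z forward; pixel columns grow to the right and rows downward; lengths in mm; the calibration is good to about 2 mm. A picture is of the moment at which its call begins: read the wrist's pose just before it. camera_model takes no time and is no camera call.
- ticket.sign_off(): hands the job in, once; it reports no verdict.
The state is a dict: "clock": time; "q": joint angles; "qd": joint speeds; "effort": joint torques, N m; "tool_pos": TCP position; "tcp_rot": TCP orientation; "force": force on the tool from outside, world axes, zero at the start; "ft_torque": the same for the moment, N m; "grip_width": finger opening in mm.
Only numpy, scipy, OpenCV 4.12 (cv2) and the standard library are available. Lean on these libraries where they do the work, as an engineer would, in place of code of your own. Each camera call takes 0.05 s, during which the arm holds its last target. There are 200 camera calls.

TASK

Use the push slide of the dish dispenser to serve two agar plates, one after the other, from the bottom of the stack out onto the ledge: push the slide fully forward, draw it fully back so that the stack drops, and do the same once more. Finish with exactly two plates lying flat on the ledge, the slide fully back, and the other three plates dropped down in the cage; leave the other things on the table alone.

Things in the scene. Friction and masses are not known exactly. Their poses are not given: they have to be found in the camera images.
- dispenser: Fixed grey plastic dish dispenser: base 390 x 84 mm, 20 mm high (its upper face is the channel floor), with a round cage of six steel rods (76 mm outside, top 115 mm above the table) round the stack. Origin: on the table, under the cage's axis. x: serving direction along the base, which runs from x = -190 (grip end) to +200 mm; z up. The cage's exit is 18 mm high: one dish passes.
- ledge (a point): Middle of the serving ledge, on the channel floor, 20 mm above the table and 118 mm ahead (+x) of the cage's axis; axes as the dispenser's. The ledge is 156 mm long and 64 mm wide between rails 8 mm high, open to the cage, with a lip 6 mm high at its far end. It holds two dishes in line.
- slide (a joint): Flat aluminium push slide under the cage, moving along the dispenser's x. 0 = fully back (stop), 0.090 m = fully forward (stop); starts at 0 to 0.018. It meets the bottom dish at 0.022; at 0.090 that dish is on the ledge and the stack rests on the slide. Drawn back below about 0.025 it lets the stack drop to the floor. Friction 1.5 N, damping 8 N per m/s; stays where left.
- grip (a point): Centre of the slide's black upright grip: 22 mm along the slide, 30 mm across, 36 mm tall, from 64 to 100 mm above the table (centre 82 mm up), on a stem 12 mm along by 30 mm across. It lies on the dispenser's centre line at x = -162 mm + slide value; axes as the dispenser's. Can be pinched from above or pushed from either side.
- plate1_mid (a point): Centre of Petri dish 1, counted from the bottom of the stack (all five are alike): a closed clear round dish 60 mm in diameter and 15 mm high, with a tan agar layer, about 25 g. z is its axis. It starts in the cage with its centre 27.5 mm above the table. A dish lying on the channel floor has its centre 27.5 mm above the table.
- plate2_mid (a point): Centre of Petri dish 2, counted from the bottom of the stack (all five are alike): a closed clear round dish 60 mm in diameter and 15 mm high, with a tan agar layer, about 25 g. z is its axis. It starts in the cage with its centre 42.5 mm above the table. A dish lying on the channel floor has its centre 27.5 mm above the table.
- plate3_mid (a point): Centre of Petri dish 3, counted from the bottom of the stack (all five are alike): a closed clear round dish 60 mm in diameter and 15 mm high, with a tan agar layer, about 25 g. z is its axis. It starts in the cage with its centre 57.5 mm above the table. A dish lying on the channel floor has its centre 27.5 mm above the table.
- plate4_mid (a point): Centre of Petri dish 4, counted from the bottom of the stack (all five are alike): a closed clear round dish 60 mm in diameter and 15 mm high, with a tan agar layer, about 25 g. z is its axis. It starts in the cage with its centre 72.5 mm above the table. A dish lying on the channel floor has its centre 27.5 mm above the table.
- plate5_mid (a point): Centre of Petri dish 5, counted from the bottom of the stack (all five are alike): a closed clear round dish 60 mm in diameter and 15 mm high, with a tan agar layer, about 25 g. z is its axis. It starts in the cage with its centre 87.5 mm above the table. A dish lying on the channel floor has its centre 27.5 mm above the table.
- sample_jar: Small glass jar, 44 mm diameter, 60 mm tall; a bystander to be left alone. Origin: centre of its underside.
- small_beaker: Small glass beaker, 60 mm diameter, 70 mm tall; a bystander to be left alone. Origin: centre of its underside.
- marker: Grey marker pen lying flat, 120 x 12 x 12 mm; a bystander to be left alone. Origin: centre of its underside.
- bottle_cap: Orange bottle cap, 38 mm diameter, 18 mm high; a bystander to be left alone. Origin: centre of its underside.
- big_beaker: Large glass beaker, 100 mm diameter, 130 mm tall; a bystander to be left alone. Origin: centre of its underside.
- buffer_bottle: Clear plastic bottle, 64 mm diameter, 160 mm tall; a bystander to be left alone. Origin: centre of its underside.
- buffer_bottle2: White plastic bottle, 64 mm diameter, 160 mm tall; a bystander to be left alone. Origin: centre of its underside.
Not all that is in view belongs to the job. Leave any purple or red look-alike of the part that bears plate4_mid alone.

How it is judged:
By the outcome, as a careful person would: the job done as asked, in the order asked, and still so for the second after the job is handed in, with the robot touching nothing.
It also fails if it takes over 48 s, if anything falls off the work surface, if the arm or the gripper's body presses on something with over 40 N, if the wrist force passes 120 N, or if a joint passes its speed limit or range.

## Working session

There is one attempt and no reset: what is moved stays moved. The work goes in short steps, Python scripts to look and compute and a tool call to move; the robot and the scene stay as the last step left them, time stands still between calls to the robot, and variables do not carry over. Pictures are saved under pics/ and viewed, about 8 in all and at most 12, crops included, and the job is handed in when it is done.

Besides the shell and the picture viewer there is one more tool, called after "Request:" by a JSON object that holds its "op" and its "data". carry_out: Moves the arm, as the interface text tells. Its arguments: {"type":"object","properties":{"steps":{"type":"array","items":{"type":"number"}},"squeeze":{"type":"number"}},"required":["steps"]}

```bash
mkdir -p pics; cat > h.py <<'E'
import numpy as np, cv2
from bench import bot, vision, ticket
def px(name,d,u,v):
    m=vision.camera_model(name);K=np.array(m["camera_matrix"]);z=d[int(v),int(u)]
    p=np.array([(u-K[0,2])/K[0,0]*z,(v-K[1,2])/K[1,1]*z,z,1]);return (np.array(m["pose"])@p)[:3]
E
python3 - <<'E'
from h import *
for n in("scene","top"):
    p,d=vision.capture(n);np.save(n,d);cv2.imwrite(f"pics/{n}0.png",cv2.resize(p[:,:,::-1],(800,600)))
s=bot.observe();print(s)
E
```

```text
{'clock': 0.1, 'q': array([ 1.16658899e+00,  1.31110818e-01,  1.48917549e+00,  8.63152094e-06,
        1.52298865e+00, -8.53977319e-02]), 'qd': array([-0.00195395, -0.00115402, -0.00245275,  0.00033062,  0.00023346,
       -0.00066797]), 'effort': array([ 2.15638800e-03, -5.70939231e+01, -5.01950812e+01, -1.43592683e-05,
        7.89251615e-03, -2.23262134e-05]), 'tool_pos': array([187.89011341, 569.43056104, 302.93137878]), 'tcp_rot': array([ 0.11166327,  0.69828888, -0.11281589,  0.69799465]), 'force': array([ 0.65125033, -0.91783851,  0.18859953]), 'ft_torque': array([ 0.01622749,  0.01666843, -0.01918915]), 'grip_width': 85.19762269394164}
```

View pics/top0.png

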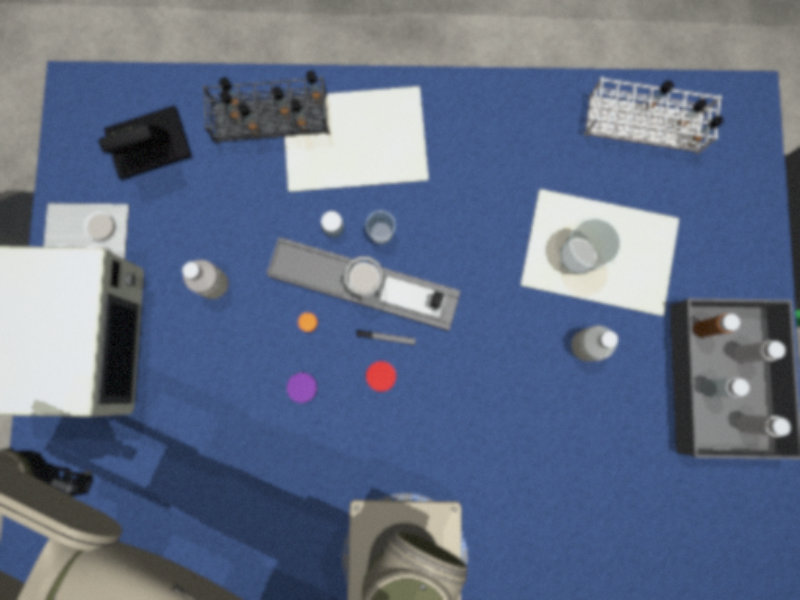

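View pics/scene0.png

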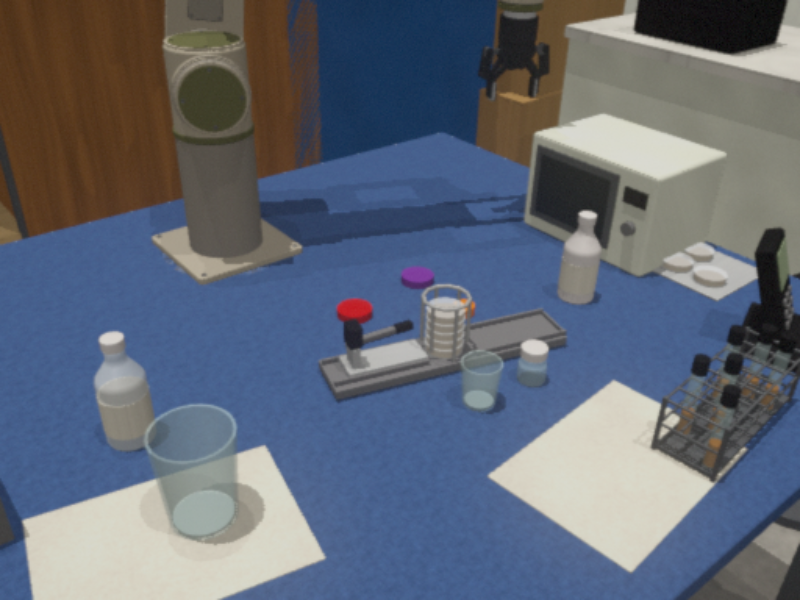

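The top view shows the dispenser's base with corners near (280,240), (268,275), (460,292) and (450,328). The cage is near (363,278) and the black grip near (436,299). Serving runs to the left in the image, slightly upward.

```bash
python3 - <<'E'
from h import *
d=np.load("top.npy");p=cv2.imread("pics/top0.png")
g=lambda u,v:px("top",d,u*.64,v*.64).round(1)
for n,u,v in[("TL",282,243),("BL",271,273),("TR",456,294),("BR",448,324),("cage",363,278),("grip",436,299),("grip2",438,300),("slide",405,294),("table",300,350)]:print(n,g(u,v))
m=vision.camera_model("top");K=np.array(m["camera_matrix"]);T=np.array(m["pose"])
v,u=np.mgrid[140:215,160:310];z=d[140:215,160:310]
P=np.stack([(u-K[0,2])/K[0,0]*z,(v-K[1,2])/K[1,1]*z,z,z*0+1],-1)@T.T
X,Y,Z=P[...,0],P[...,1],P[...,2]
b=(Z>12)&(Z<32)
n,l,s,c=cv2.connectedComponentsWithStats(b.astype(np.uint8))
i=1+np.argmax(s[1:,4]);q=np.stack([X,Y],-1)[l==i].astype(np.float32);r=cv2.minAreaRect(q);print(s[i],r,cv2.boxPoints(r))
im=p[int(140/.64):int(215/.64),int(160/.64):int(310/.64)]
box=cv2.boxPoints(r);e=max([(box[1]-box[0]),(box[2]-box[1])],key=np.linalg.norm);e/=np.linalg.norm(e);e*=np.sign(e[1]);c=np.array(r[0])-5*e
# cage and grip by height
rel=np.stack([X,Y],-1)-c;a=rel@e;t=rel@np.array([-e[1],e[0]])
gm=(Z>85)&(a<-110)&(a>-180)&(abs(t)<45);cm=(Z>80)&(abs(a)<60)&(abs(t)<60)
print("e",e,"origin",c,"yaw",np.arctan2(e[1],e[0]))
for k in(gm,cm):print(k.sum(),a[k].min(),a[k].max(),a[k].mean(),t[k].mean(),t[k].min(),t[k].max(),Z[k].mean(),X[k].mean(),Y[k].mean())
E
```

```text
TL [623.4 262.7  21.3]
BL [558.5 281.   29.8]
TR [521.  -96.5  32.6]
BR [460.9 -81.6  20.3]
cage [539.8  89.2  95.1]
grip [499.5 -52.2 105.4]
grip2 [497.5 -56.1 106.3]
slide [519.4   6.8  31.6]
table [404.5 220.4  -1.3]
[  11   12  124   60 2305] ((542.9647827148438, 93.20269012451172), (390.29718017578125, 85.6113052368164), 74.27721405029297) [[ 448.87872  -83.04462]
 [ 531.2868  -106.24385]
 [ 637.05084  269.45   ]
 [ 554.64276  292.64923]]
e [0.27098334 0.9625841 ] origin [541.60986602  88.38976955] yaw 1.296382
73 -159.28213968110165 -137.52371307555774 -148.14391730227567 1.0299650761630659 -13.542706009837472 14.853443430889394 100.13098402529553 500.4739079592916 -53.93209213708383
449 -36.59295232630488 36.222872689703955 -0.49712214184780823 -0.24737054054182403 -36.96574881918469 37.76295740527644 102.50124273789335 541.7132691412517 87.8442144428052
```

```bash
python3 - <<'E'
from h import *
from scipy.spatial.transform import Rotation as R
s=bot.observe();r=R.from_quat(s["tcp_rot"]);M=r.as_matrix();print(M.round(3));
y=M[:,1];print("jaw yaw",np.arctan2(y[1],y[0]),"need 1.296 mod pi")
e=np.array([.271,.9626]);g=np.array([541.65,88.1])-148*e
print("grip",g,"shift",g-s["tool_pos"][:2],"dz to z=142",142-s["tool_pos"][2])
# tilt fix
for k in(0,1,-1):
    a=1.296+k*np.pi;Y=np.array([np.cos(a),np.sin(a),0]);X=np.array([0,0,-1.]);D=np.stack([X,Y,np.cross(X,Y)],1)
    print(k,(R.from_matrix(D)*r.inv()).as_rotvec())
E
```

```text
[[-0.001  0.313  0.95 ]
 [-0.002  0.95  -0.313]
 [-1.    -0.002 -0.   ]]
jaw yaw 1.2519864293812806 need 1.296 mod pi
grip [501.542  -54.3648] shift [ 313.65188659 -623.79536104] dz to z=142 -160.93137877815252
0 [ 0.00155783 -0.00063549  0.04401369]
1 [-9.84395791e-04 -2.41313829e-03 -3.09757787e+00]
-1 [-9.84395791e-04 -2.41313829e-03 -3.09757787e+00]
```

Request:
{"op": "carry_out", "data": {"steps": [1,0.056,-0.111,0,0,0,0,1,0.112,-0.223,0,0,0,0.01,1,0.168,-0.334,0,0,0,0.02,1,0.224,-0.446,0,0,0,0.03,1,0.28,-0.557,0,0,0,0.044,1,0.3135,-0.624,0,0,0,0.044,1,0.3135,-0.624,0,0,0,0.044,1,0.3135,-0.624,0,0,0,0.044,1,0.3135,-0.624,0,0,0,0.044,1,0.3135,-0.624,0,0,0,0.044,1,0.3135,-0.624,0,0,0,0.044,1,0.3135,-0.624,0,0,0,0.044,1,0.3135,-0.624,0,0,0,0.044,1,0.3135,-0.624,0,0,0,0.044,1,0.3135,-0.624,0,0,0,0.044,1,0.3135,-0.624,-0.05,0,0,0.044,1,0.3135,-0.624,-0.05,0,0,0.044]}}

```text
clock: 2.22
tool_pos: [499.0, -52.8, 250.2]
tcp_rot: [0.097, 0.703, -0.096, 0.698]
force: [0.0, -0.1, 0.3]
grip_width: 85.5
```

```bash
python3 - <<'E'
from h import *
from scipy.spatial.transform import Rotation as R
s=bot.observe();p,d=vision.capture("wrist");m=vision.camera_model("wrist");K=np.array(m["camera_matrix"]);T=np.eye(4);T[:3,:3]=R.from_quat(s["tcp_rot"]).as_matrix();T[:3,3]=s["tool_pos"];T=T@np.array(m["mount"])
v,u=np.mgrid[:384,:512];P=np.stack([(u-K[0,2])/K[0,0]*d,(v-K[1,2])/K[1,1]*d,d,d*0+1],-1)@T.T
k=(P[...,2]>92)&(P[...,2]<108)&(abs(P[...,0]-502)<35)&(abs(P[...,1]+54)<35)&(d>0)&(p.max(2)<80)
print(s["clock"],s["tool_pos"],s["q"]);q=P[k];print(k.sum(),q[:,:3].mean(0),cv2.minAreaRect(q[:,:2].astype(np.float32)) if k.sum() else 0)
cv2.imwrite("pics/w1.png",p[:,:,::-1])
E
```

```text
2.225 [499.0120201  -52.80146142 250.19439746] [-2.07682886e-01 -9.97207444e-02  1.81935184e+00  8.99587391e-05
  1.42957743e+00 -1.50512737e+00]
824 [498.19689935 -52.72051772  98.41413761] ((499.1321716308594, -52.865196228027344), (20.621387481689453, 29.0443172454834), 73.9265365600586)
```

View pics/w1.png

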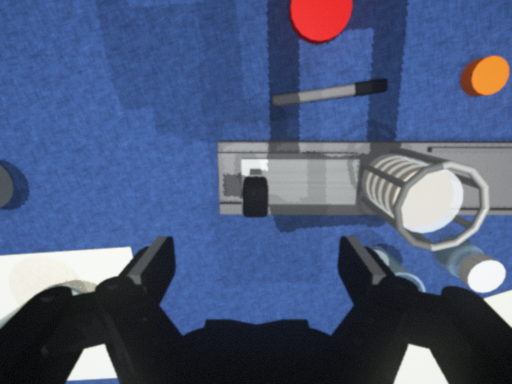

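The grip at (255,196) sits centred between the open jaws, and the cage is to its right. I'll descend and pinch.

Request:
{"op": "carry_out", "data": {"steps": [1,-0.001,0.001,-0.04,0,0,0,1,-0.001,0.001,-0.08,0,0,0,1,-0.001,0.001,-0.11,0,0,0,1,-0.001,0.001,-0.111,0,0,0,1,-0.001,0.001,-0.111,0,0,0,-0.2,-0.001,0.001,-0.111,0,0,0,-0.4,-0.001,0.001,-0.111,0,0,0,-1,-0.001,0.001,-0.111,0,0,0,-1,-0.001,0.001,-0.111,0,0,0,-1,-0.001,0.001,-0.111,0,0,0,-1,-0.001,0.001,-0.111,0,0,0,-1,-0.001,0.001,-0.111,0,0,0], "squeeze": 30}}

```text
clock: 3.78
tool_pos: [500.7, -53.3, 143.3]
tcp_rot: [0.097, 0.7, -0.097, 0.701]
force: [-2.1, -0.2, 6.1]
grip_width: 21.7
```

Request:
{"op": "carry_out", "data": {"steps": [-1,0.0011,0.0039,0,0,0,0,-1,0.0022,0.0077,0,0,0,0,-1,0.0033,0.0116,0,0,0,0,-1,0.0043,0.0154,0,0,0,0,-1,0.0054,0.0193,0,0,0,0,-1,0.0065,0.0231,0,0,0,0,-1,0.0076,0.027,0,0,0,0,-1,0.0087,0.0308,0,0,0,0,-1,0.0098,0.0347,0,0,0,0,-1,0.0108,0.0385,0,0,0,0,-1,0.0119,0.0424,0,0,0,0,-1,0.013,0.0462,0,0,0,0,-1,0.0141,0.0501,0,0,0,0,-1,0.0152,0.0539,0,0,0,0,-1,0.0163,0.0578,0,0,0,0,-1,0.0173,0.0616,0,0,0,0,-1,0.0184,0.0655,0,0,0,0,-1,0.019,0.0674,0,0,0,0,-1,0.019,0.0674,0,0,0,0]}}

```text
clock: 6.15
tool_pos: [519.9, 14.2, 143.3]
tcp_rot: [0.097, 0.7, -0.097, 0.701]
force: [-1.1, 0.2, 4.9]
grip_width: 21.6
```

Request:
{"op": "carry_out", "data": {"steps": [-1,0.0005,0.0019,0,0,0,0,-1,0.0011,0.0039,0,0,0,0,-1,0.0014,0.0048,0,0,0,0,-1,0.0016,0.0058,0,0,0,0,-1,0.0019,0.0067,0,0,0,0,-1,0.0019,0.0067,0,0,0,0]}}

```text
clock: 6.9
tool_pos: [521.2, 18.9, 143.3]
tcp_rot: [0.096, 0.701, -0.098, 0.7]
force: [-5.9, -11.5, 9.7]
grip_width: 21.5
```

The stop is felt at about 0.090, with a force near 12 N. Now I'll draw back.

Request:
{"op": "carry_out", "data": {"steps": [-1,-0.0014,-0.0048,0,0,0,0,-1,-0.0027,-0.0096,0,0,0,0,-1,-0.0041,-0.0144,0,0,0,0,-1,-0.0054,-0.0193,0,0,0,0,-1,-0.0068,-0.0241,0,0,0,0,-1,-0.0081,-0.0289,0,0,0,0,-1,-0.0095,-0.0337,0,0,0,0,-1,-0.0108,-0.0385,0,0,0,0,-1,-0.0122,-0.0433,0,0,0,0,-1,-0.0136,-0.0481,0,0,0,0,-1,-0.0149,-0.0529,0,0,0,0,-1,-0.0163,-0.0578,0,0,0,0,-1,-0.0176,-0.0626,0,0,0,0,-1,-0.019,-0.0674,0,0,0,0,-1,-0.0203,-0.0722,0,0,0,0,-1,-0.0217,-0.077,0,0,0,0,-1,-0.023,-0.0818,0,0,0,0,-1,-0.0241,-0.0857,0,0,0,0,-1,-0.0249,-0.0886,0,0,0,0,-1,-0.0254,-0.0903,0,0,0,0]}}

```text
clock: 9.4
tool_pos: [496.5, -68.3, 143.3]
tcp_rot: [0.098, 0.7, -0.096, 0.701]
force: [2.2, 14.5, 5.7]
grip_width: 21.9
```

```bash
python3 - <<'E'
from h import *
s=bot.observe();print(s["tool_pos"],s["force"],(s["tool_pos"][:2]-[541.65,88.1])@[.271,.9626]+162)
a,_=vision.capture("scene");b,_=vision.capture("top")
a=cv2.resize(a[180:260,190:370],(720,320),interpolation=cv2.INTER_CUBIC)
b=cv2.resize(b[140:220,160:310],(720,384)[:2],interpolation=cv2.INTER_CUBIC)
b=b[:280] if 0 else cv2.resize(b,(525,280))
b=np.pad(b,((0,0),(0,195),(0,0)))
cv2.imwrite("pics/c2.png",np.vstack([a,b])[:,:,::-1])
E
```

```text
[496.49467752 -68.31444829 143.33069826] [ 2.2478221  14.53723118  5.72492865] -0.8016403139805277
```

View pics/c2.png

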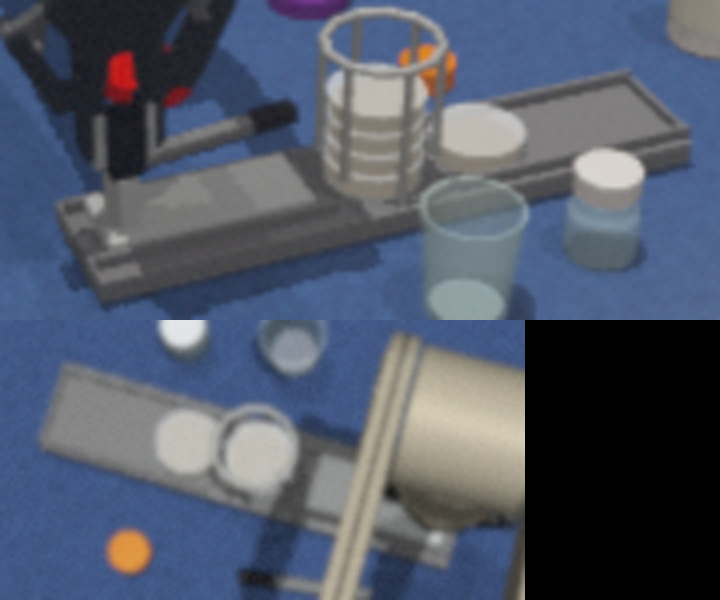

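The picture shows one plate flat on the ledge at (478,138). Four plates have dropped in the cage, and the slide is at its back stop. Next comes the second stroke.

Request:
{"op": "carry_out", "data": {"steps": [-1,0.0014,0.0048,0,0,0,0,-1,0.0027,0.0096,0,0,0,0,-1,0.0041,0.0144,0,0,0,0,-1,0.0052,0.0183,0,0,0,0,-1,0.0062,0.0221,0,0,0,0,-1,0.0073,0.026,0,0,0,0,-1,0.0084,0.0298,0,0,0,0,-1,0.0095,0.0337,0,0,0,0,-1,0.0106,0.0375,0,0,0,0,-1,0.0117,0.0414,0,0,0,0,-1,0.0127,0.0452,0,0,0,0,-1,0.0138,0.0491,0,0,0,0,-1,0.0149,0.0529,0,0,0,0,-1,0.016,0.0568,0,0,0,0,-1,0.0171,0.0606,0,0,0,0,-1,0.0182,0.0645,0,0,0,0,-1,0.0192,0.0683,0,0,0,0,-1,0.0203,0.0722,0,0,0,0,-1,0.0214,0.076,0,0,0,0,-1,0.0225,0.0799,0,0,0,0]}}

```text
clock: 12.0
tool_pos: [518.7, 10.2, 143.3]
tcp_rot: [0.097, 0.7, -0.097, 0.701]
force: [-2.7, -1.3, 6.1]
grip_width: 21.6
```

Request:
{"op": "carry_out", "data": {"steps": [-1,0.0008,0.0029,0,0,0,0,-1,0.0016,0.0058,0,0,0,0,-1,0.0022,0.0077,0,0,0,0,-1,0.0026,0.0092,0,0,0,0,-1,0.0029,0.0104,0,0,0,0,-1,0.0029,0.0104,0,0,0,0]}}

```text
clock: 12.75
tool_pos: [521.2, 18.9, 143.4]
tcp_rot: [0.096, 0.701, -0.098, 0.7]
force: [-5.8, -11.1, 9.1]
grip_width: 21.4
```

The slide is at the same forward stop as before. Drawing back again.

Request:
{"op": "carry_out", "data": {"steps": [-1,-0.0014,-0.0048,0,0,0,0,-1,-0.0027,-0.0096,0,0,0,0,-1,-0.0041,-0.0144,0,0,0,0,-1,-0.0054,-0.0193,0,0,0,0,-1,-0.0068,-0.0241,0,0,0,0,-1,-0.0081,-0.0289,0,0,0,0,-1,-0.0095,-0.0337,0,0,0,0,-1,-0.0108,-0.0385,0,0,0,0,-1,-0.0122,-0.0433,0,0,0,0,-1,-0.0136,-0.0481,0,0,0,0,-1,-0.0149,-0.0529,0,0,0,0,-1,-0.0163,-0.0578,0,0,0,0,-1,-0.0176,-0.0626,0,0,0,0,-1,-0.019,-0.0674,0,0,0,0,-1,-0.0203,-0.0722,0,0,0,0,-1,-0.0217,-0.077,0,0,0,0,-1,-0.023,-0.0818,0,0,0,0,-1,-0.0241,-0.0857,0,0,0,0,-1,-0.0249,-0.0886,0,0,0,0,-1,-0.0254,-0.0903,0,0,0,0]}}

```text
clock: 15.25
tool_pos: [496.4, -68.3, 143.3]
tcp_rot: [0.098, 0.7, -0.096, 0.701]
force: [2.8, 13.5, 5.0]
grip_width: 21.5
```

Request:
{"op": "carry_out", "data": {"steps": [0,0,0,0,0,0,0,0.6,0,0,0,0,0,0,1,0,0,0,0,0,0,1,0,0,0,0,0,0,1,0,0,0,0,0,0,1,0,0,0.03,0,0,0,1,0,0,0.07,0,0,0,1,0,0,0.12,0,0,0,1,-0.03,-0.05,0.16,0,0,0,1,-0.05,-0.1,0.16,0,0,0,1,-0.07,-0.16,0.16,0,0,0,1,-0.09,-0.2,0.16,0,0,0,1,-0.09,-0.2,0.16,0,0,0,1,-0.09,-0.2,0.16,0,0,0,1,-0.09,-0.2,0.16,0,0,0]}}

```text
clock: 17.12
tool_pos: [406.6, -268.4, 302.9]
tcp_rot: [0.096, 0.7, -0.096, 0.701]
force: [0.2, -0.2, 0.6]
grip_width: 85.2
```

```bash
python3 - <<'E'
from h import *
s=bot.observe();print(s["clock"],s["force"])
a,_=vision.capture("scene");b,d=vision.capture("top")
m=vision.camera_model("top");K=np.array(m["camera_matrix"]);T=np.array(m["pose"])
v,u=np.mgrid[:384,:512];P=np.stack([(u-K[0,2])/K[0,0]*d,(v-K[1,2])/K[1,1]*d,d,d*0+1],-1)@T.T
e=np.array([.271,.9626]);r=P[...,:2]-[541.65,88.1];A=r@e;t=r@[-e[1],e[0]];Z=P[...,2]
k=(abs(t)<20)&(A<-110)&(A>-185)&(Z>85);print("slide",k.sum(),np.mean([A[k].min(),A[k].max()])+162,A[k].mean()+162)
k=(abs(t)<38)&(A>45)&(A<195)&(Z>30)&(Z<60);print("ledge",k.sum(),A[k].min(),A[k].max(),Z[k].mean(),Z[k].std())
k=(np.hypot(A,t)<22);print("stack top",np.median(Z[k]))
a=cv2.resize(a[180:260,190:370],(720,320),interpolation=cv2.INTER_CUBIC)
b=cv2.resize(b[140:220,160:310],(525,280),interpolation=cv2.INTER_CUBIC)
cv2.imwrite("pics/c3.png",np.vstack([a,np.pad(b,((0,0),(0,195),(0,0)))])[:,:,::-1])
E
```

```text
17.125 [ 0.1885974  -0.21207333  0.56210366]
slide 74 -0.0531297887986284 -0.10027939430466404
ledge 583 46.06951757559241 194.9881636758407 35.848721233542406 2.992826611893081
stack top 65.86276733010095
```

View pics/c3.png

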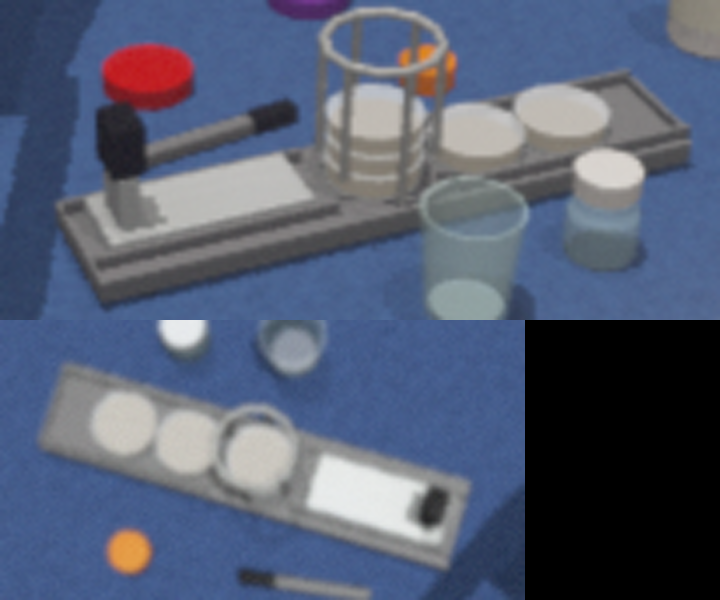

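The picture shows two plates flat on the ledge at (478,138) and (562,118). Three plates are down in the cage, the slide reads about 0, and the bystanders look undisturbed.

```bash
python3 -c "
from bench import ticket;print(ticket.sign_off())"
```

```text
the job is handed in; nothing more can be done
None
```

I pinched the slide's grip from above and made two full strokes, forward to the stop and back to the stop each time. That served two plates onto the ledge. I then released the grip, moved the arm clear and handed the job in at about 17 s.

- **Plates:** the last pictures show two plates lying flat in line on the ledge. Three are down in the cage, with the stack top at about 66 mm against 65 mm expected.
- **Slide:** it measured −0.1 mm from fully back, within measuring error. At the forward and back stops I read about 11 to 15 N at the wrist.
- **Other things:** the nearby ones (cap, marker, jar, small beaker, red look-alike) look untouched in the pictures. I did not measure their positions, and the far ones were outside the final crops.
- **Checks:** none failed, but the depth-based check of the ledge plates told me little. It also picked up the rails and lip, so I judged those plates flat from the pictures.

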